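# Draw the bombilla from the gourd and hold it level over the coaster

## Robot

A 6-joint arm with a two-finger parallel gripper is mounted at the origin on the work surface. World frame = base frame: x ahead of the robot, y to its left, z up, the work surface at z = 0. Lengths are in mm, angles in rad, forces in N, time in s.
With the tool pointing down it reaches from about 250 to 775 mm from the base axis. Payload 8.9 kg.
Tool frame: the origin (TCP) lies at the very end of the fingers, on their centre line; the grasp point (between the pads) lies 19 mm behind it; z points along the fingers, x is the direction in which the jaws open and shut, and the axes are right-handed (so a half turn about z gives the same grasp; the last joint's range is limited). The gripper opens to 85 mm and grips with 20 to 120 N. Pads are 22 mm wide; open, the fingers measure 114 mm over their backs; the gripper's body (76 mm by 85 mm) begins 54 mm behind the grasp point. The pads swing forward as they close: fully open they stand 13 mm farther back than shut.
Start: joints at [1.164, 0.291, -0.153, 1.127, 0, 1.431], TCP at [138.914, 506.287, 193.605] pointing down, gripper open.
Joint ranges: [-2.52, 2.52], [-0.91, 1.74], [-1.3, 1.37], [-1.96, 2.02], [-1.52, 1.47], [-3.14, 3.14]. Speed limits (rad/s): [2.22, 2.22, 2.79, 3.14, 3.14, 3.14].

## Interface

Orientations are given as a unit quaternion [x, y, z, w].
In Python, from cell import status, viewer, job gives the robot as it stands.
- The arm moves only by the tool apply_moves, never from a script. Its argument "increments" is a list of rows, each a list of 7 numbers: the shift along the tool's x, y, z normalised to -1 to 1, where 1 is 20 cm, then the turn, a rotation vector about the tool's x, y, z normalised to -1 to 1, where 1 is 0.5 rad, then the closure, from -1 (fully open) to 1 (shut). In form: [[x, y, z, ax, ay, az, gripper], ...]. A call has 1 to 5 rows; each row is the pose to reach, as a shift and turn from the pose commanded when the call began, along the tool's axes at that moment; what a row does not reach only later rows make up. A row lasts 1/8 s, in which the tool goes at most 62.5 mm and 10.7 degrees, less where a joint would pass 70% of its speed; a pose out of reach is approached as far as the arm can. A call with a number of a shift or a turn outside -1 to 1 is refused whole. A call with a gripper value outside its range is refused whole. The fingers move at their own pace and stop on an object; "newtons" is the grip in N (left out, the last holds). Time passes only in rows, so rows that repeat a pose let the fingers close. It gives the time, the measured TCP pose, the force and the opening at its end, in the units of the state.
- status.get_state(): the state, without advancing time (a new reading comes with each control period).
- viewer.grab_frame(name): name is "scene" or "top" or "wrist"; returns the picture (384x512x3 uint8, red, green, blue); there is no depth.
- viewer.camera_model(name): a dict with "mtx" (3x3 intrinsics, pixels), "eye" and "attitude" of the camera in the world; the wrist camera has in their place "hand_eye" (4x4, takes a point from camera to tool coordinates, whose origin is the TCP and whose axes are the tool frame's). Camera axes: x right, y down, z forward; pixel columns grow to the right and rows downward; lengths in mm; the calibration is good to about 2 mm. The wrist camera is an equidistant fisheye: a pixel r from the principal point sees the ray r / f radians off the axis. A picture is of the moment at which its call begins: read the wrist's pose just before it. camera_model takes no time and is no camera call.
- job.sign_off(): hands the job in, once; it reports no verdict.
The state is a dict: "time": time; "joint_pos": joint angles; "joint_velocities": joint speeds; "joint_efforts": joint torques, N m; "tcp_pos": TCP position; "tcp_rot": TCP orientation; "contact_force": force on the tool from outside, world axes, zero at the start; "ft_torque": the same for the moment, N m; "gripper_width": opening from 0.0 (shut) to 1.0 (fully open).
Only numpy, scipy, OpenCV 4.12 (cv2) and the standard library are available. Lean on these libraries where they do the work, as an engineer would, in place of code of your own. Each camera call takes 0.05 s, during which the arm holds its last target. There are 200 camera calls.

## Task

Draw the twisted steel bombilla up out of the terracotta gourd, turn it level and hold it still with its strainer above the round wooden coaster, at least 10 cm above it and touching nothing but the gripper, so the strainer can be looked over. The program finishes while still holding it up like that. Leave the gourd standing where it is and do not disturb the tin, jar, bowl, spoon or coaster.

Things in the scene. Friction and masses are not known exactly. Their poses are not given: they have to be found in the camera images.
- bombilla_strainer (a point): Centre of the strainer of the bombilla (a metal drinking straw, 205 mm long, about 70 g): the strainer is a steel bulb with dark dots, 22 mm in diameter and 38 mm long, at the foot. At the start the bombilla leans in the gourd, about 40 degrees from upright, with the strainer on the gourd's floor and the stem lying on the rim; the upper end leans more or less towards the robot. This point lies 19 mm from the foot end. Its z axis runs along the stem towards the mouthpiece.
- bombilla_grip (a point): The place to hold the bombilla: the middle of the bare round steel stem (10 mm in diameter) between the two thin brass bands, 140 mm from the foot end, 121 mm from the strainer centre and about 45 mm outside the gourd's rim along the stem. Its z axis runs along the stem towards the mouthpiece.
- bombilla_tip (a point): The mouthpiece end of the bombilla (flat brass end 12 mm wide), 205 mm from the foot end. z axis as above.
- gourd: Open terracotta gourd with a thin steel collar, loose, 0.32 kg, 75 mm high, 86 mm wide at the belly, 72 mm at the mouth (62 mm inside), floor 8 mm thick. Origin at the centre of its underside, z up.
- coaster: Round pale wooden coaster with two dark rings, 100 mm in diameter, 10 mm thick, lying on the shelf. Origin at the centre of its underside, z up.
- tin: Yellow enamel sugar tin with a closed flip-top lid, 71 mm in diameter, 74 mm high. Origin at the centre of its underside.
- jar: Amber glass jar with a wooden cap, 52 mm in diameter, 75 mm high, at the back of the shelf. Origin at the centre of its underside.
- bowl: Small blue bowl, 72 mm across, 34 mm high, at the back of the shelf. Origin at the centre of its underside.
- spoon: Short spoon, 130 mm long, round steel bowl and wooden handle, lying at the back left of the shelf.
- shelf: Low walnut display shelf standing on the table, 380 mm deep (x), 620 mm wide (y), its top 90 mm above the table, with a knob drawer in the front that is not used. Gourd, coaster and tin stand side by side on it, about 170 mm apart, in any order. Origin at the centre of its underside.
There are look-alikes about, which are no part of the job. Of the things that look like the gourd, the larger one is meant. What is shaped like the bowl but green is not meant.

How it is judged (in metres and radians):
On the way:
1. the bombilla is drawn clear of the gourd, in the fingers (z of bombilla_strainer in the frame of gourd above 0.085 m and contact force between bombilla and the fingers above 1 N and contact force between bombilla and gourd below 0.05 N), for 0.1 s.
At the end, for the whole second after the job is handed in: Bombilla held still in the fingers, level within 15 degrees, strainer centre within 50 mm sideways of the coaster centre and 90 mm or more above its underside, touching nothing else; gourd upright within 30 mm of its start; tin, coaster, jar, bowl and spoon within 25 mm of theirs (angle between bombilla_strainer's own z axis and vertical between 1.31 and 1.83 rad and horizontal distance between bombilla_strainer and coaster below 0.05 m and z of bombilla_strainer in the frame of coaster above 0.09 m and contact force between bombilla and the fingers above 1 N and linear speed of bombilla below 0.05 m/s and angular speed of bombilla below 0.3 rad/s and contact force between bombilla and shelf below 0.05 N and contact force between bombilla and gourd below 0.05 N and contact force between bombilla and tin below 0.05 N and contact force between bombilla and coaster below 0.05 N and contact force between bombilla and jar below 0.05 N and contact force between bombilla and bowl below 0.05 N and contact force between bombilla and spoon below 0.05 N and angle between gourd's own z axis and vertical below 0.1 rad and distance of gourd from where it was at the start of the episode below 0.03 m and distance of each of tin, coaster, jar, bowl, spoon from where it was at the start of the episode below 0.025 m); the arm keeps its last pose, push and grip.
It fails at once if the gourd is tipped over (angle between gourd's own z axis and vertical above 0.6 rad).
It fails at once if a bystander is knocked away (distance of any of tin, coaster, jar, bowl, spoon from where it was at the start of the episode above 0.04 m).
It also fails if it takes over 32 s, if anything falls off the work surface, if the arm or the gripper's body presses on something with over 40 N, if the wrist force passes 120 N, or if a joint passes its speed limit or range.

## Working session

There is one attempt and no reset: what is moved stays moved. The work goes in short steps, Python scripts to look and compute and a tool call to move; the robot and the scene stay as the last step left them, time stands still between calls to the robot, and variables do not carry over. Pictures are saved under pics/ and viewed, about 8 in all and at most 12, crops included, and the job is handed in when it is done.

Besides the shell and the picture viewer there is one more tool, called after ">>>" by a JSON object that holds its "api" and its "payload". apply_moves: Moves the arm, as the interface text tells. Its arguments: {"type":"object","properties":{"increments":{"type":"array","items":{"type":"array","items":{"type":"number"}}},"newtons":{"type":"number"}},"required":["increments"]}

```bash
ls; mkdir -p pics; python3 - <<'E'
from cell import status, viewer, job
import cv2
for n in ("scene","top"):
    cv2.imwrite(f"pics/{n}0.png", cv2.resize(viewer.grab_frame(n)[:,:,::-1],(800,600),interpolation=cv2.INTER_CUBIC))
    print(n, viewer.camera_model(n))
print(viewer.camera_model("wrist"))
print(status.get_state())
E
```

```text
pics
scene {'mtx': array([[401.34141143,   0.        , 255.51261738],
       [  0.        , 401.34141143, 190.73202249],
       [  0.        ,   0.        ,   1.        ]]), 'eye': array([1016.71419804,  800.57269294,  875.65957698]), 'attitude': array([ 0.2296025 ,  0.85882153, -0.43879474, -0.13102462])}
top {'mtx': array([[496.93890403,   0.        , 254.3691594 ],
       [  0.        , 496.93890403, 190.14548763],
       [  0.        ,   0.        ,   1.        ]]), 'eye': array([ 370.28774393,  -19.26351773, 1393.32991952]), 'attitude': array([-0.69782093,  0.71367373, -0.04930004,  0.03585067])}
{'mtx': array([[297.31863964,   0.        , 254.11160588],
       [  0.        , 297.31863964, 192.51876044],
       [  0.        ,   0.        ,   1.        ]]), 'hand_eye': array([[ 9.99998541e-01,  1.23552715e-03, -1.17943417e-03,
        -2.92175362e-01],
       [-8.15038600e-04,  9.51966704e-01,  3.06200473e-01,
        -7.83457356e+01],
       [ 1.50110106e-03, -3.06199065e-01,  9.51966322e-01,
        -1.79452387e+02],
       [ 0.00000000e+00,  0.00000000e+00,  0.00000000e+00,
         1.00000000e+00]])}
{'time': 0.1, 'joint_pos': array([ 1.16369437e+00,  2.91267217e-01, -1.54041652e-01,  1.12671755e+00,
       -1.67229237e-05,  1.43151407e+00]), 'joint_velocities': array([ 8.72980781e-04, -1.13783742e-03,  1.83449622e-03,  6.55660724e-04,
        1.76831331e-04, -5.28184364e-05]), 'joint_efforts': array([ 2.60307337e-03, -5.37979496e+01,  3.31919754e+01,  9.32201219e-03,
       -1.39724211e-04, -2.84829142e-06]), 'tcp_pos': array([138.74535017, 505.87206596, 193.07072299]), 'tcp_rot': array([ 7.95182056e-01,  6.06370447e-01, -5.32016497e-04,  3.08723358e-04]), 'contact_force': array([ 0.60829486,  0.51447391, -0.11699237]), 'ft_torque': array([-0.0182721 , -0.0108234 , -0.01624248]), 'gripper_width': 1.0025898899449759}
```

View pics/scene0.png

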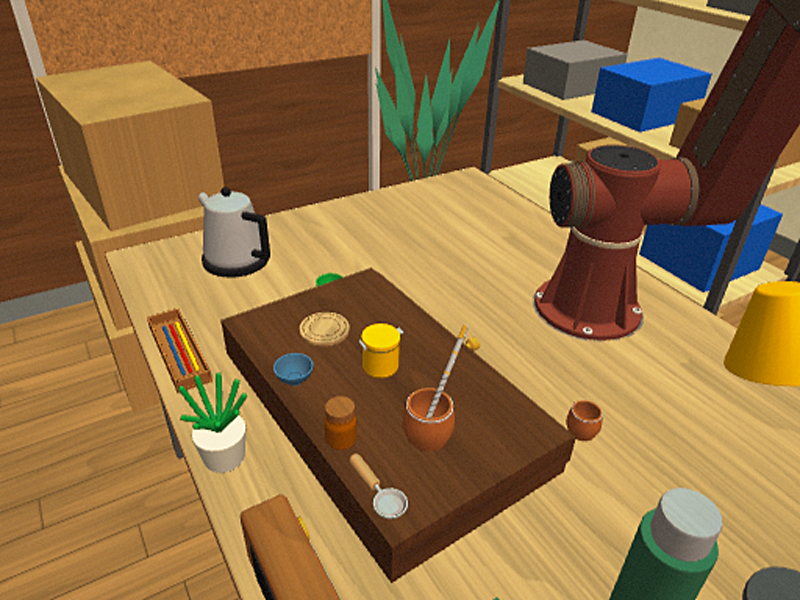

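View pics/top0.png

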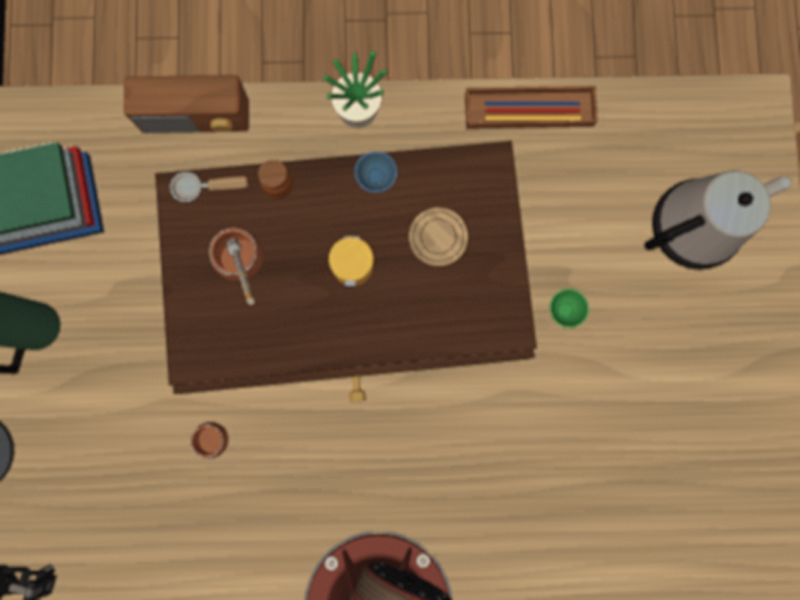

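The real gourd is the large one on the shelf: scene (430,418), top (233,253), with the bombilla in it. The small one on the table, at scene (585,420) and top (210,440), is the look-alike. The coaster is at top (438,236), the tin at top (351,260). I'll confirm in an enlarged crop.

```bash
python3 - <<'E'
from cell import viewer
import cv2, numpy as np
a=viewer.grab_frame("top")[:,:,::-1]; b=viewer.grab_frame("scene")[:,:,::-1]
def c(i,x,y): return cv2.resize(i[y:y+100,x:x+66],None,fx=6,fy=6,interpolation=cv2.INTER_CUBIC)
cv2.imwrite("pics/crop1.png",np.hstack([c(a,120,120),c(b,250,200)]))
E
```

```text
(no output)
```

View pics/crop1.png

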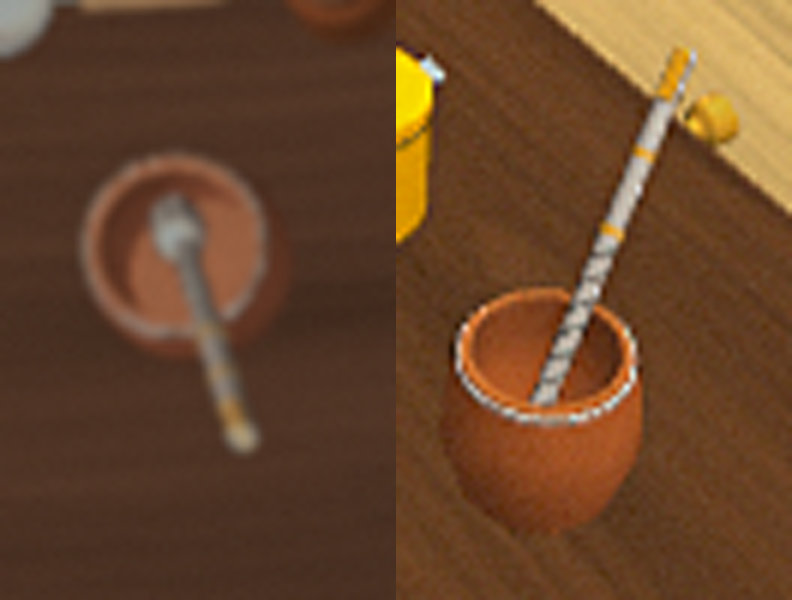

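The crop confirms it: the large collared gourd holds the twisted bombilla. Crop pixels in the top half are tip (242,437), bands (217,372) and (207,332), bulb (178,226), rim centre (174,246). In the scene half they are tip (684,53), bands (643,154) and (613,231), rim (547,356).

```bash
cat > h.py <<'E'
import numpy as np
from scipy.spatial.transform import Rotation as R
from scipy.optimize import least_squares
from cell import status, viewer, job
def proj(n,P):
    m=viewer.camera_model(n); p=R.from_quat(m["attitude"]).inv().apply(np.atleast_2d(P)-m["eye"])@m["mtx"].T
    return p[:,:2]/p[:,2:]
def onz(n,uv,z):
    m=viewer.camera_model(n); d=R.from_quat(m["attitude"]).apply(np.linalg.inv(m["mtx"])@[*uv,1])
    return m["eye"]+d*(z-m["eye"][2])/d[2]
E
python3 - <<'E'
from h import *
f=lambda l,ox,oy:np.array(l)/6+[ox-.42,oy-.42]
T=f([(242,437),(217,372),(207,332),(178,226)],120,120)
S=f([(288,53),(247,154),(217,231)],250,200)
# params S(3), az, lean, band half gap
def pts(p):
    d=np.array([np.sin(p[4])*np.cos(p[3]),np.sin(p[4])*np.sin(p[3]),np.cos(p[4])])
    return np.array([p[:3]+k*d for k in (186,121+p[5],121-p[5],0)]),d
def res(p):
    P,d=pts(p); return np.r_[(proj("top",P)-T).ravel(),(proj("scene",P[:3])-S).ravel(),(p[5]-18)/10]
g=onz("top",f([(174,246)],120,120)[0],165); g2=onz("scene",f([(151,356)],250,200)[0],165)
print("gourd",g,g2)
r=least_squares(res,[g[0],g[1],115,np.pi,0.7,18],x_scale=[10,10,10,.1,.1,5])
print(r.x,np.degrees(r.x[3:5])); print(res(r.x).round(1)); P,d=pts(r.x); print(P.round(1),"grip",r.x[:3]+121*d,"d",d)
v=lambda u:(np.array(u)+.5)*.64-.5
print("coaster",onz("top",v((438,236.5)),100),onz("scene",v((325,327.5)),100))
print("tin",onz("top",v((351,259)),164),onz("scene",v((381,336)),164))
print("jar",onz("top",v((272.5,173)),165)); print("bowl",onz("top",v((376,171)),124))
E
```

```text
gourd [598.81813778 218.1583057  165.        ] [600.53391338 223.73840066 165.        ]
[617.18987936 227.17513628 115.4883052    3.57475992   0.70759747
  17.2203399 ] [204.81865608  40.5423488 ]
[-0.9 -0.2  0.4  0.8  0.1  0.7 -0.4 -0.1 -0.1 -0.4 -0.6  0.2 -0.9  0.
 -0.1]
[[507.5 176.4 256.8]
 [535.6 189.5 220.5]
 [556.  198.9 194.4]
 [617.2 227.2 115.5]] grip [545.80283831 194.16148111 207.43931902] d [-0.58997555 -0.27284013  0.75992573]
coaster [ 629.13404329 -116.48594578  100.        ] [ 628.03859972 -111.23678202  100.        ]
tin [582.44745363  29.00175363 164.        ] [582.6890318   35.01195376 164.        ]
jar [726.10568072 153.73946791 165.        ]
bowl [738.23258799 -13.80229375 124.        ]
```

```bash
cat >> h.py <<'E'
def pose(az,t,grasp):
    """tool for stem plane azimuth az (deg, outward), tilt t deg outward of down; grasp point -> TCP, rot"""
    u=np.array([np.cos(np.radians(az)),np.sin(np.radians(az)),0]); t=np.radians(t)
    z=np.array([0,0,-np.cos(t)])+u*np.sin(t); x=np.array([-u[1],u[0],0]); y=np.cross(z,x)
    return np.asarray(grasp)+19*z, R.from_matrix(np.c_[x,y,z])
def inc(p,r,ref=None):
    s=status.get_state(); p0,r0=(s["tcp_pos"],R.from_quat(s["tcp_rot"])) if ref is None else ref
    sh=r0.inv().apply(p-p0)/200; rv=(r0.inv()*r).as_rotvec()/.5
    print("inc",sh.round(3),rv.round(3),"| dist",np.linalg.norm(p-p0).round(1),"turn deg",np.degrees(np.linalg.norm(rv)*.5).round(1),"t",s["time"])
E
python3 - <<'E'
from h import *
s=status.get_state()
az,t=24.8,-18
g=np.array([545.8,194.2,207.4]); _,r=pose(az,t,g); z=r.apply([0,0,1])
p,r=pose(az,t,g-120*z); print(p); inc(p,r)
E
```

```text
[574.13238547 207.2914     303.45670815]
inc [-0.865  2.494 -0.551] [ 0.602 -0.219 -1.39 ] | dist 539.4 turn deg 43.8 t 0.2
```

>>> {"api": "apply_moves", "payload": {"increments": [[-0.38,1.0,-0.5,0.3,-0.1,-0.7,-1],[-0.38,1.0,-0.5,0.3,-0.1,-0.7,-1],[-0.38,1.0,-0.5,0.3,-0.1,-0.7,-1],[-0.38,1.0,-0.5,0.3,-0.1,-0.7,-1],[-0.38,1.0,-0.5,0.3,-0.1,-0.7,-1]], "newtons": 60}}

```text
time: 0.82
tcp_pos: [315.1, 378.7, 294.8]
tcp_rot: [0.677, 0.732, -0.064, -0.044]
contact_force: [-0.6, 0.3, -1.3]
gripper_width: 1.004
```

```bash
cat > pre.py <<'E'
from h import *
g=np.array([545.8,194.2,207.4]); _,r=pose(24.8,-18,g)
inc(*pose(24.8,-18,g-120*r.apply([0,0,1])))
E
python3 pre.py
```

```text
inc [-0.959  1.205 -0.209] [ 0.311 -0.121 -0.697] | dist 310.8 turn deg 22.1 t 0.825
```

>>> {"api": "apply_moves", "payload": {"increments": [[-0.8,1.0,-0.18,0.31,-0.12,-0.7,-1],[-0.8,1.0,-0.18,0.31,-0.12,-0.7,-1],[-0.8,1.0,-0.18,0.31,-0.12,-0.7,-1],[-0.8,1.0,-0.18,0.31,-0.12,-0.7,-1],[-0.8,1.0,-0.18,0.31,-0.12,-0.7,-1]]}}

```text
time: 1.45
tcp_pos: [529.8, 236.1, 299.6]
tcp_rot: [0.531, 0.833, -0.134, -0.085]
contact_force: [-1.0, 1.0, -1.1]
gripper_width: 1.002
```

```bash
python3 pre.py
```

```text
inc [-0.224  0.127 -0.062] [-0.009  0.001  0.005] | dist 53.0 turn deg 0.3 t 1.45
```

>>> {"api": "apply_moves", "payload": {"increments": [[-0.225,0.125,-0.06,0,0,0,-1],[-0.225,0.125,-0.06,0,0,0,-1],[-0.225,0.125,-0.06,0,0,0,-1]]}}

```text
time: 1.82
tcp_pos: [566.8, 208.3, 300.8]
tcp_rot: [0.529, 0.834, -0.131, -0.083]
contact_force: [0.5, 0.7, 0.5]
gripper_width: 1.001
```

```bash
python3 pre.py; python3 - <<'E'
from h import *
import cv2
s=status.get_state(); im=viewer.grab_frame("wrist")[:,:,::-1]
cv2.imwrite("pics/w1.png",cv2.resize(im,(800,600),interpolation=cv2.INTER_CUBIC))
m=viewer.camera_model("wrist"); H=m["hand_eye"]
def wproj(P):
    q=R.from_quat(s["tcp_rot"]).inv().apply(P-s["tcp_pos"]); c=H[:3,:3].T@(q-H[:3,3])
    th=np.arctan2(np.hypot(c[0],c[1]),c[2]); e=c[:2]/np.hypot(*c[:2]); f=m["mtx"][0,0]
    return ((m["mtx"][:2,2]+f*th*e)+.5)/.64-.5
S=np.array([617.2,227.2,115.5]); d=np.array([-.58998,-.27284,.75993])
for k in (186,138,121,104,0): print(k,wproj(S+k*d).round(1))
E
```

```text
inc [-0.02   0.025 -0.022] [0.006 0.003 0.013] | dist 7.8 turn deg 0.4 t 1.825
186 [391.6 210. ]
138 [391.9 273.7]
121 [392.  292.7]
104 [392.2 310.2]
0 [392.7 389.9]
```

View pics/w1.png

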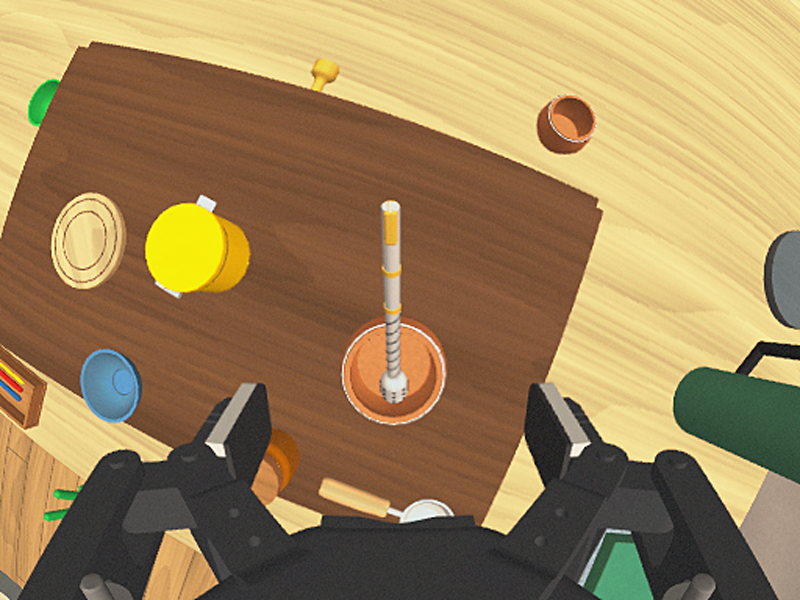

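The wrist view shows the tip at (391,205), bands at (392,271) and (392,310), and bulb at (393,385). All are within 5 px of the predictions, so I go on to the grasp.

```bash
cat > gr.py <<'E'
from h import *
inc(*pose(24.8,-18,[545.8,194.2,207.4]))
E
python3 gr.py
```

```text
inc [-0.021  0.024  0.58 ] [0.007 0.003 0.014] | dist 116.1 turn deg 0.5 t 1.875
```

>>> {"api": "apply_moves", "payload": {"increments": [[-0.02,0.024,0.15,0,0,0.014,-1],[-0.02,0.024,0.3,0,0,0.014,-1],[-0.02,0.024,0.44,0,0,0.014,-1],[-0.02,0.024,0.54,0,0,0.014,-1],[-0.02,0.024,0.57,0,0,0.014,-1]]}}

```text
time: 2.5
tcp_pos: [540.3, 191.7, 191.0]
tcp_rot: [0.532, 0.832, -0.131, -0.083]
contact_force: [0.2, 0.3, -0.2]
gripper_width: 1.002
```

```bash
python3 gr.py; python3 - <<'E'
from h import *
print(status.get_state()["contact_force"])
import cv2
im=viewer.grab_frame("wrist")[:,:,::-1]
cv2.imwrite("pics/w2.png",cv2.resize(im,(800,600),interpolation=cv2.INTER_CUBIC))
E
```

```text
inc [-0.     0.004  0.008] [0.006 0.004 0.001] | dist 1.7 turn deg 0.2 t 2.5
[ 0.22923936  0.28206993 -0.15675472]
```

View pics/w2.png

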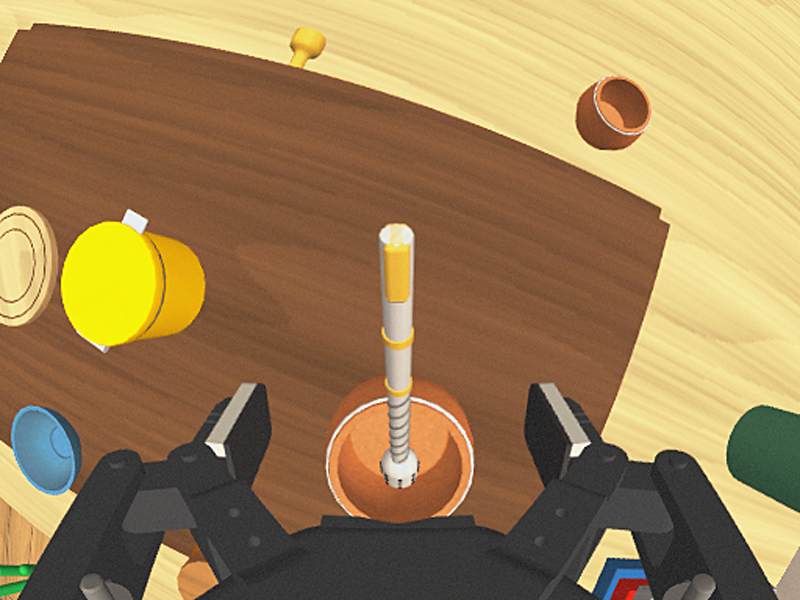

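```bash
cat >> h.py <<'E'
def wpx(q):
    m=viewer.camera_model("wrist"); H=m["hand_eye"]; c=H[:3,:3].T@(np.asarray(q,float)-H[:3,3])
    th=np.arctan2(np.hypot(c[0],c[1]),c[2]); return ((m["mtx"][:2,2]+m["mtx"][0,0]*th*c[:2]/np.hypot(*c[:2]))+.5)/.64-.5
E
python3 - <<'E'
from h import *
s=status.get_state(); r=R.from_quat(s["tcp_rot"])
S=np.array([617.2,227.2,115.5]); d=np.array([-.58998,-.27284,.75993])
for k in (186,138,121,104,0): q=r.inv().apply(S+k*d-s["tcp_pos"]); print(k,q.round(1),wpx(q).round(1))
print(wpx([0,0,-19]),wpx([42,0,-32]),wpx([0,0,0]))
E
```

```text
186 [  0.1 -54.9 -51.6] [399.4 241.1]
138 [  0.2 -14.  -26.4] [399.2 341.7]
121 [  0.2   0.4 -17.5] [399.1 367.2]
104 [ 0.2 14.9 -8.6] [399.  388.9]
0 [  0.3 103.4  46. ] [398.7 472.1]
[398.5688045  367.86140517] [513.64462228 382.11884362] [398.51701397 348.08626475]
```

Bands observed at rows 338 and 388 against 342 and 389 predicted, and the stem is centred between the pads. Closing.

>>> {"api": "apply_moves", "payload": {"increments": [[0,0,0.005,0,0,0,1],[0,0,0.005,0,0,0,1],[0,0,0.005,0,0,0,1],[0,0,0.005,0,0,0,1],[0,0,0.005,0,0,0,1]], "newtons": 70}}

```text
time: 3.18
tcp_pos: [541.9, 190.7, 190.1]
tcp_rot: [0.533, 0.832, -0.13, -0.082]
contact_force: [0.3, -0.4, -0.4]
gripper_width: 0.003
```

>>> {"api": "apply_moves", "payload": {"increments": [[0,0,0,0,0,0,1],[0,0,0,0,0,0,1],[0,0,0,0,0,0,1]]}}

```text
time: 3.55
tcp_pos: [541.8, 190.7, 190.1]
tcp_rot: [0.533, 0.832, -0.13, -0.082]
contact_force: [-0.4, 0.9, 0.4]
gripper_width: 0.002
```

```bash
python3 - <<'E'
from h import *
s=status.get_state(); p0=s["tcp_pos"]; r0=R.from_quat(s["tcp_rot"]); print(p0,s["contact_force"],s["gripper_width"])
h=np.array([-.907,-.42,0])
for k in (1,2): inc(p0+k*(np.array([0,0,50])+18*h),r0)
E
```

```text
[541.83272848 190.73766189 190.07526201] [-0.44302247  0.85811677  0.41549387] 0.001667576902441586
inc [-0.001 -0.162 -0.211] [0. 0. 0.] | dist 53.1 turn deg 0.0 t 3.55
inc [-0.001 -0.324 -0.421] [0. 0. 0.] | dist 106.3 turn deg 0.0 t 3.55
```

The gripper reads fully shut; a 10 mm stem should leave about 0.12. I need to look.

```bash
python3 - <<'E'
from h import *
import cv2
a=viewer.grab_frame("wrist")[:,:,::-1][100:340,130:380]; b=viewer.grab_frame("scene")[:,:,::-1][170:310,220:340]
cv2.imwrite("pics/w3.png",np.hstack([cv2.resize(a,(400,384)),cv2.resize(b,(329,384),interpolation=cv2.INTER_CUBIC)]))
E
```

```text
(no output)
```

View pics/w3.png

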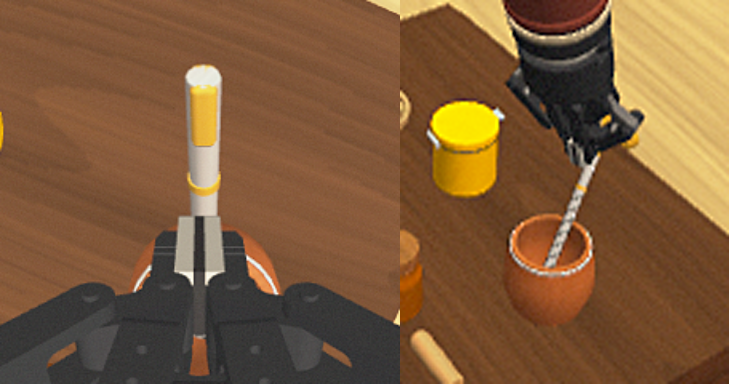

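```bash
python3 - <<'E'
from h import *
for q in [(0,-11,0),(0,11,0),(0,-11,-19),(0,-11,-38),(8,-11,0),(8,-11,-38),(42,-11,-13),(42,11,-13),(42,-11,-51)]:
    v=wpx(q); print(q,v.round(),"crop",(((v+.5)*.64-.5-[130,100])*1.6).round())
E
```

```text
(0, -11, 0) [399. 324.] crop [200. 171.]
(0, 11, 0) [398. 371.] crop [200. 220.]
(0, -11, -19) [399. 341.] crop [200. 189.]
(0, -11, -38) [399. 363.] crop [200. 212.]
(8, -11, 0) [418. 324.] crop [220. 171.]
(8, -11, -38) [422. 363.] crop [224. 212.]
(42, -11, -13) [505. 335.] crop [309. 183.]
(42, 11, -13) [501. 384.] crop [304. 233.]
(42, -11, -51) [530. 379.] crop [335. 228.]
```

```bash
python3 - <<'E'
from h import *
import cv2
a=viewer.grab_frame("wrist")[:,:,::-1][205:305,215:295]; b=viewer.grab_frame("scene")[:,:,::-1][195:295,250:330]
cv2.imwrite("pics/w4.png",np.hstack([cv2.resize(x,None,fx=5,fy=5,interpolation=cv2.INTER_CUBIC) for x in (a,b)]))
E
```

```text
(no output)
```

View pics/w4.png

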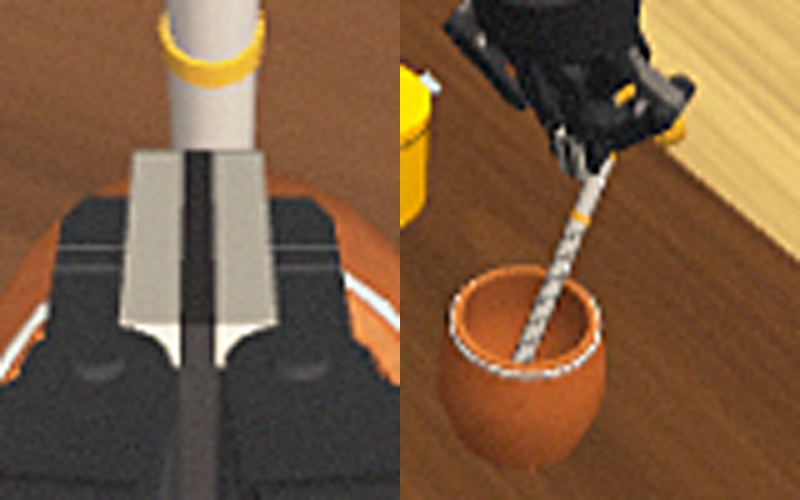

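```bash
python3 - <<'E'
from h import *
s=status.get_state(); r=R.from_quat(s["tcp_rot"])
for k in (0,-20,-40,-60): print(k,((proj("scene",s["tcp_pos"]+r.apply([0,0,k]))[0]+.5-[250,195])*5+[400,0]).round(), wpx([0,-11,k]).round())
for x in (-8,8): print(((proj("scene",s["tcp_pos"]+r.apply([x,0,-40]))[0]+.5-[250,195])*5+[400,0]).round())
E
```

```text
0 [590. 206.] [399. 324.]
-20 [587. 184.] [399. 342.]
-40 [583. 162.] [399. 366.]
-60 [579. 138.] [399. 395.]
[569. 155.]
[597. 168.]
```

The pads' near edge appears at row 367, which is about 41 mm behind the reported TCP. The scene view agrees that the fingertips end short, so they closed in the air above the stem. I'll open, advance about 41 mm along the tool axis and look again.

>>> {"api": "apply_moves", "payload": {"increments": [[0,0,0,0,0,0,-1],[0,0,0,0,0,0,-1],[0,0,0,0,0,0,-1],[0,0,0,0,0,0,-1],[0,0,0,0,0,0,-1]]}}

```text
time: 4.38
tcp_pos: [541.8, 190.7, 190.1]
tcp_rot: [0.533, 0.832, -0.13, -0.082]
contact_force: [-0.3, 0.2, -0.2]
gripper_width: 0.999
```

>>> {"api": "apply_moves", "payload": {"increments": [[0,0,0.06,0,0,0,-1],[0,0,0.12,0,0,0,-1],[0,0,0.17,0,0,0,-1],[0,0,0.2,0,0,0,-1],[0,0,0.2,0,0,0,-1]]}}

```text
time: 5.0
tcp_pos: [530.6, 185.5, 151.8]
tcp_rot: [0.533, 0.832, -0.131, -0.082]
contact_force: [-0.1, -0.1, 0.8]
gripper_width: 1.0
```

```bash
python3 - <<'E'
from h import *
s=status.get_state(); print(s["tcp_pos"],s["contact_force"],s["gripper_width"])
import cv2
a=viewer.grab_frame("wrist")[:,:,::-1]; b=viewer.grab_frame("scene")[:,:,::-1][195:295,250:330]
cv2.imwrite("pics/w5.png",np.hstack([cv2.resize(a,(480,360)),cv2.resize(b,(288,360),interpolation=cv2.INTER_CUBIC)]))
E
```

```text
[530.59442234 185.48577505 151.81705711] [-0.10297632 -0.06313987  0.84781748] 0.9995181307227606
```

View pics/w5.png

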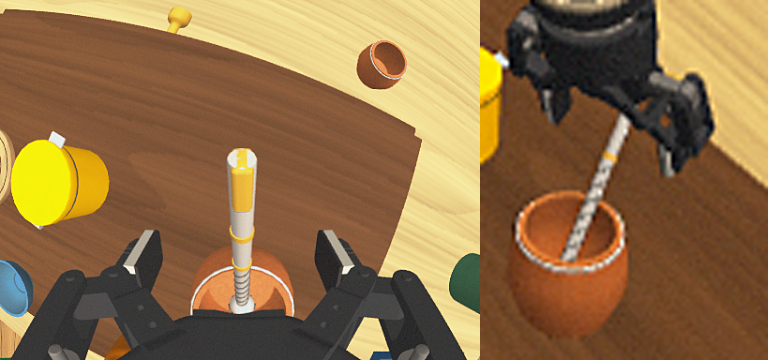

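Now the stem's bare section lies between the pads and no contact force shows. Closing.

>>> {"api": "apply_moves", "payload": {"increments": [[0,0,0,0,0,0,1],[0,0,0,0,0,0,1],[0,0,0,0,0,0,1],[0,0,0,0,0,0,1],[0,0,0,0,0,0,1]], "newtons": 70}}

```text
time: 5.72
tcp_pos: [530.8, 185.6, 152.0]
tcp_rot: [0.533, 0.832, -0.13, -0.082]
contact_force: [0.5, 0.6, 0.2]
gripper_width: 0.087
```

```bash
python3 - <<'E'
from h import *
s=status.get_state(); p0=s["tcp_pos"]; r0=R.from_quat(s["tcp_rot"]); print(p0,s["contact_force"],s["gripper_width"])
h=np.array([-.907,-.42,0])
for k in (1,2.4): inc(p0+k*(np.array([0,0,50])+18*h),r0)
E
```

```text
[530.82607234 185.63065857 151.97836978] [0.49118644 0.624556   0.24188845] 0.08748193671421996
inc [-0.001 -0.162 -0.211] [0. 0. 0.] | dist 53.1 turn deg 0.0 t 5.725
inc [-0.001 -0.388 -0.506] [0. 0. 0.] | dist 127.5 turn deg 0.0 t 5.725
```

Width is now 0.087, so the stem is held. I draw it out slowly along a line 20° off vertical.

>>> {"api": "apply_moves", "payload": {"increments": [[0,0,0,0,0,0,1],[0,-0.03,-0.04,0,0,0,1],[0,-0.07,-0.09,0,0,0,1],[0,-0.115,-0.15,0,0,0,1],[0,-0.16,-0.21,0,0,0,1]]}}

```text
time: 6.35
tcp_pos: [514.5, 178.1, 203.1]
tcp_rot: [0.533, 0.832, -0.13, -0.082]
contact_force: [0.8, -1.0, -1.0]
gripper_width: 0.093
```

>>> {"api": "apply_moves", "payload": {"increments": [[0,-0.05,-0.065,0,0,0,1],[0,-0.11,-0.14,0,0,0,1],[0,-0.17,-0.22,0,0,0,1],[0,-0.22,-0.29,0,0,0,1],[0,-0.22,-0.29,0,0,0,1]]}}

```text
time: 6.98
tcp_pos: [493.0, 168.2, 271.8]
tcp_rot: [0.533, 0.832, -0.13, -0.081]
contact_force: [1.2, -0.0, -1.2]
gripper_width: 0.09
```

```bash
python3 - <<'E'
from h import *
s=status.get_state(); print(s["tcp_pos"],s["contact_force"],s["gripper_width"])
import cv2
a=viewer.grab_frame("wrist")[:,:,::-1]; b=viewer.grab_frame("scene")[:,:,::-1][150:310,210:340]
cv2.imwrite("pics/w6.png",np.hstack([cv2.resize(a,(480,360)),cv2.resize(b,(292,360),interpolation=cv2.INTER_CUBIC)]))
E
```

```text
[493.00958071 168.23956475 271.8257202 ] [ 1.16556819 -0.04846651 -1.19018907] 0.08976472996628537
```

View pics/w6.png

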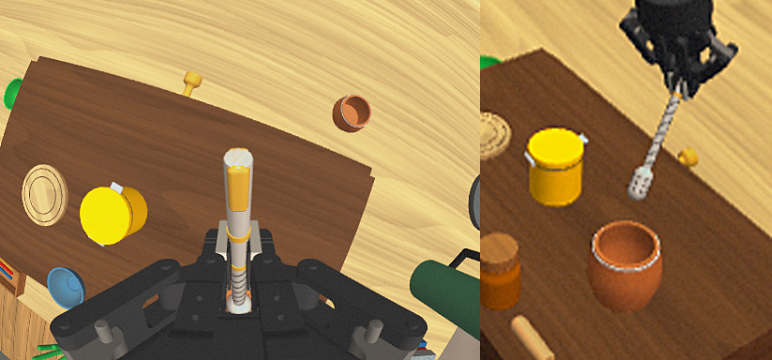

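The bombilla hangs clear in the fingers, strainer at crop (641,185), and the gourd is still standing. Next I check the pose in the hand against the pictures and plan the transfer.

```bash
python3 - <<'E'
from h import *
s=status.get_state(); r=R.from_quat(s["tcp_rot"]); p=s["tcp_pos"]
r0=R.from_quat([.533,.832,-.13,-.082]); p0=np.array([530.8,185.6,152])
S=np.array([617.2,227.2,115.5]); d=np.array([-.58998,-.27284,.75993])
qs=r0.inv().apply(S-p0); qd=r0.inv().apply(d); print("S tool",qs,"d tool",qd,"angle to -z",np.degrees(np.arccos(-qd[2])))
for k in (186,138,104,0):
    q=qs+k*qd; W=p+r.apply(q); print(k,W.round(),(wpx(q)*.6).round(),((proj("scene",W)[0]+.5-[210,150])*2.25+[480,0]).round())
E
```

```text
S tool [  1.71830705 102.4349146    5.64851236] d tool [-0.00262723 -0.85012972 -0.52657785] angle to -z 58.225475935882564
186 [470. 159. 375.] [243. 165.] [707.  25.]
138 [498. 172. 338.] [242. 237.] [689.  67.]
104 [518. 182. 313.] [242. 266.] [677.  96.]
0 [579. 210. 234.] [241. 310.] [640. 185.]
```

```bash
cat > fin.py <<'E'
from h import *
import sys
qs=np.array([1.72,102.43,5.65]); qd=np.array([-.0026,-.8501,-.5266])
def go(az,t,grip):
    _,r=pose(az,t,grip); return np.array(grip)-r.apply(qs+121*qd), r
def target():
    az=-10.3; u=np.array([np.cos(np.radians(az)),np.sin(np.radians(az)),0])
    return go(az,31.8,np.array([628.6,-113.9,245])-121*u)
if __name__=="__main__":
    w=[go(13,7,[508,120,330]),go(0,31.8,[508,20,290]),target()]
    for i in sys.argv[1:]: print(w[int(i)][0].round(1)); inc(*w[int(i)])
    s=status.get_state(); r=R.from_quat(s["tcp_rot"]); print("strainer",(s["tcp_pos"]+r.apply(qs)).round(1),"d",r.apply(qd).round(3),s["contact_force"].round(1),s["gripper_width"])
E
python3 fin.py 0
```

```text
[515.6 120.3 272.4]
inc [-0.266  0.    -0.011] [-0.86   0.043  0.412] | dist 53.2 turn deg 27.3 t 7.075
strainer [579.1 209.9 233.5] d [-0.589 -0.273  0.761] [-0.5  0.  -1.5] 0.0943266013294722
```

>>> {"api": "apply_moves", "payload": {"increments": [[-0.05,0,0,-0.15,0.01,0.07,1],[-0.11,0,0,-0.35,0.02,0.17,1],[-0.17,0,-0.01,-0.55,0.03,0.26,1],[-0.22,0,-0.01,-0.72,0.04,0.34,1],[-0.27,0,-0.01,-0.86,0.04,0.41,1]]}}

```text
time: 7.7
tcp_pos: [515.4, 118.9, 271.8]
tcp_rot: [0.621, 0.781, 0.048, 0.039]
contact_force: [0.2, 0.5, -0.3]
gripper_width: 0.092
```

```bash
python3 fin.py 1
```

```text
[539.   18.6 240.9]
inc [-0.515 -0.017  0.154] [-0.859 -0.15   0.431] | dist 107.6 turn deg 27.9 t 7.7
strainer [614.8 143.6 278.8] d [-0.885 -0.206  0.418] [ 0.2  0.5 -0.3] 0.09238466797983363
```

>>> {"api": "apply_moves", "payload": {"increments": [[-0.08,0,0.02,-0.15,-0.02,0.07,1],[-0.2,-0.01,0.06,-0.35,-0.06,0.17,1],[-0.32,-0.01,0.1,-0.55,-0.1,0.27,1],[-0.42,-0.02,0.13,-0.72,-0.13,0.36,1],[-0.515,-0.02,0.155,-0.86,-0.15,0.43,1]]}}

```text
time: 8.32
tcp_pos: [537.8, 18.6, 240.0]
tcp_rot: [0.68, 0.68, 0.194, 0.194]
contact_force: [0.6, -0.1, -0.2]
gripper_width: 0.091
```

```bash
python3 fin.py 2
```

```text
[539.8 -99.2 195.9]
inc [-0.589 -0.108  0.193] [-0.    -0.19   0.307] | dist 125.8 turn deg 10.3 t 8.325
strainer [627.9  20.4 289.2] d [-1.    -0.003 -0.   ] [ 0.6 -0.1 -0.2] 0.09061867574626295
```

>>> {"api": "apply_moves", "payload": {"increments": [[-0.12,-0.02,0.04,0,-0.04,0.06,1],[-0.28,-0.05,0.09,0,-0.09,0.15,1],[-0.44,-0.08,0.14,0,-0.14,0.23,1],[-0.54,-0.1,0.175,0,-0.175,0.28,1],[-0.59,-0.108,0.193,0,-0.19,0.307,1]]}}

```text
time: 8.95
tcp_pos: [540.6, -99.5, 196.2]
tcp_rot: [0.739, 0.616, 0.175, 0.21]
contact_force: [-0.6, -0.1, -0.7]
gripper_width: 0.091
```

>>> {"api": "apply_moves", "payload": {"increments": [[0,0,0,0,0,0,1],[0,0,0,0,0,0,1],[0,0,0,0,0,0,1],[0,0,0,0,0,0,1]]}}

```text
time: 9.45
tcp_pos: [541.2, -98.6, 197.5]
tcp_rot: [0.738, 0.617, 0.175, 0.21]
contact_force: [-0.8, 1.3, -1.0]
gripper_width: 0.089
```

```bash
python3 fin.py 2; python3 - <<'E'
from fin import *
import cv2
s=status.get_state(); r=R.from_quat(s["tcp_rot"]); p=s["tcp_pos"]
a=viewer.grab_frame("top")[:,:,::-1][80:260,90:330]; b=viewer.grab_frame("scene")[:,:,::-1][130:340,120:400]
cv2.imwrite("pics/w7.png",np.hstack([cv2.resize(a,(400,300),interpolation=cv2.INTER_CUBIC),cv2.resize(b,(400,300),interpolation=cv2.INTER_CUBIC)]))
for k in (186,0):
    W=p+r.apply(qs+k*qd); print(k,W.round(),((proj("top",W)[0]+.5-[90,80])/.6).round(),((proj("scene",W)[0]+.5-[120,130])/.7+[400,0]).round())
E
```

```text
[539.8 -99.2 195.9]
inc [-0.004 -0.01   0.003] [-0.    -0.001  0.004] | dist 2.3 turn deg 0.1 t 9.45
strainer [ 630.2 -112.8  246.6] d [-0.985  0.174 -0.   ] [-0.8  1.3 -1. ] 0.0888040592513395
186 [447. -80. 247.] [303. 228.] [607.  42.]
0 [ 630. -113.  247.] [322.  98.] [522.  57.]
```

View pics/w7.png

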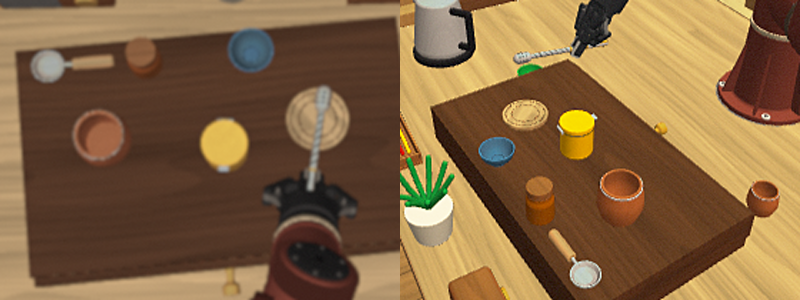

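The strainer appears at top (323,97) and scene (522,57), matching the predictions (322,98) and (522,57). It is level over the coaster, well clear of it, and nothing else has visibly moved. Handing in.

```bash
python3 -c "
from cell import job,status
s=status.get_state(); print(abs(s['joint_velocities']).max(), s['gripper_width']); print(job.sign_off())"
```

```text
0.0039673483413745 0.08965971941077394
the job is handed in; nothing more can be done
None
```

The bombilla is out of the gourd and held still and level, with its strainer above the coaster. I handed the job in at about 9.6 s of the 32 s allowed; no verdict is reported.

**Last checks:**
- **Strainer position:** it is computed to be about 2 mm sideways of the coaster centre. Its height is z ≈ 247 mm, about 147 mm above the coaster's top. Its pixels in the top and scene pictures agreed with this to about 1 px.
- **Level and grip:** the stem is level to within about a degree by calculation, and the pictures agree. The grip set was 70 N, and the fingers stand at a width of 0.09.
- **Stillness:** the joints were moving at under 0.004 rad/s when I handed in.
- **Other objects:** in the last picture the gourd is upright. The tin, jar, bowl, spoon and coaster show no visible shift. I judged this by eye and did not measure it.

**What disagreed:**
- **First grasp missed:** the fingers closed fully on nothing. The pictures showed their ends about 41 mm behind the reported TCP, although the interface text says the TCP is at the fingertips. I opened, went 40 mm further and closed again, and that held.
- **Grip width:** 0.09 of 85 mm is 7.6 mm, somewhat less than the 10 mm stem.

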